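# Stop-button check on the injector tester

### The arm

A 6-joint arm with a two-finger parallel gripper is mounted at the origin on a cart in front of the work surface, level with it; the furniture and walls round the work are solid. World frame = base frame: x ahead of the robot, y to its left, z up, the work surface at z = 0. Lengths are in mm, angles in rad, forces in N, time in s.
With the tool pointing down it reaches from about 350 to 775 mm from the base axis. Payload 7.3 kg.
Tool frame: the origin (TCP) lies midway between the tips of the shut fingers; the grasp point (between the pads) lies 19 mm behind it (bot.grip_depth is the distance from the TCP to the grasp point, in mm); z points along the fingers, x is the direction in which the jaws open and shut, and the axes are right-handed (so a half turn about z gives the same grasp; the last joint's range is limited). The gripper opens to 92 mm and grips with 3 to 60 N. Pads are 19 mm wide; open, the fingers measure 130 mm over their backs; the gripper's body (75 mm by 190 mm) begins 47 mm behind the grasp point.
Start: joints at [1.084, 0.342, 1.524, -0, 1.275, -0.146], TCP at [175.463, 494.831, 226.741] pointing down, gripper open.
Joint ranges: [-2.53, 2.53], [-0.77, 2.02], [0.04, 2.7], [-1, 4.14], [0.28, 2.66], [-3.11, 3.11]. Speed limits (rad/s): [2.57, 2.57, 3.14, 3.14, 3.14, 3.14].

### API

Orientations are given as [roll, pitch, yaw] about the fixed x, y, z axes, in that order (R = Rz(yaw) Ry(pitch) Rx(roll)).
In Python, from plant import bot gives the robot as it stands. The module is installed in compiled form; this text tells all that it offers.
- The arm moves only by the shell command python3 -m inch 'ROWS'. ROWS is JSON, a list that holds one entry, the list of rows, each a list of 7 numbers: the shift along the tool's x, y, z each as a share of 0.2 m, from -1 to 1, then the turn, a rotation vector about the tool's x, y, z each as a share of 45 degrees, from -1 to 1, then the closure, from -1 (fully open) to 1 (shut), so that 0 is half open. A call has exactly 10 rows; each row is the pose to reach, as a shift and turn from the pose commanded when the call began, along the tool's axes at that moment; what a row does not reach only later rows make up. A row lasts 1/8 s, in which the tool goes at most 62.5 mm and 10.7 degrees, less where a joint would pass 70% of its speed; a pose out of reach is approached as far as the arm can. A call with a number of a shift or a turn outside -1 to 1 is refused whole. A call with a gripper value outside its range is refused whole. The fingers move at their own pace and stop on an object; the grip force is fixed at half the most. Time passes only in rows, so rows that repeat a pose let the fingers close, or fill a call up. It gives the time, the measured TCP pose, the force and the opening at its end, in the units of the state.
- bot.get_obs(): the state, without advancing time (a new reading comes with each control period).
- bot.capture(name): name is "scene" or "top"; returns the picture (400x640x3 uint8, red, green, blue); there is no depth.
- bot.camera_params(name): a dict with "fx", "fy", "cx", "cy" (pixels), "R" (3x3) and "t" (3): a world point X has camera coordinates R X + t. Camera axes: x right, y down, z forward; pixel columns grow to the right and rows downward; lengths in mm; the calibration is good to about 2 mm. A picture is of the moment at which its call begins. camera_params takes no time and is no camera call.
- bot.close_job(): hands the job in, once; it reports no verdict.
The state is a dict: "time": time; "joint_positions": joint angles; "dq": joint speeds; "tau": joint torques, N m; "tool_pos": TCP position; "tcp_rot": TCP orientation; "contact_force": force on the tool from outside, world axes, zero at the start; "moment": the same for the moment, N m; "grip_width": finger opening in mm.
Only numpy, scipy, OpenCV 4.12 (cv2) and the standard library are available. Lean on these libraries where they do the work, as an engineer would, in place of code of your own. Each camera call takes 0.05 s, during which the arm holds its last target.

### The job

Do the start-of-shift stop check on the injector tester's control console: with the fingertips, press the red mushroom stop button straight in until it latches down, then push one of its three lobes round clockwise (as its white arrows show) until it unlatches and pops back up, and finally press the blue reset button right in and let it come back out. Do not take hold of the red head or lift anything, and push no harder than needed; leave the green start button alone, do not shove the console along the bench and leave the things lying about where they are.

Things in the scene. Friction and masses are not known exactly. Their poses are not given: they have to be found in the camera images.
- console: Tester control console: light grey box with dark ends, 150 (x) x 280 (y) x 70 mm high, about 4 kg, loose on rubber feet. Origin: centre of its underside; front faces its -x, z up. Flat top panel at 70 mm. On it, at (x, y) mm: red stop button (0, 80), blue reset (-36, -31), green start (-36, -92), low display (36, -73; 7 high, 104 long). All controls work vertically.
- estop_head (a point): Top centre of the stop button's red head, on its vertical axis: 46 mm above the panel when released, 38 when latched; moves and turns with the head, z up. Head 22 mm thick: slightly domed core, radius 21 mm, with three lobes, one along this point's x axis, the others at 120 degrees either side. Smooth plastic, friction 0.4. Below: stem, bezel (radius 20.5, up to 10 mm above panel), yellow disc.
- estop_lobe (a point): Top centre of the lobe on the head's x axis, 24 mm from the head's axis and 4 mm below its top; turns with the head. Each of the three lobes is an upright cylinder of 10 mm radius and 18 mm height (head reaches 34 mm from its axis). Between lobes the fingertips fit down beside them to push sideways.
- estop_press (a joint): How far the red head is pushed in, m: 0 released (up), 0.012 bottomed, 0.008 latched. Spring 3 N at 0, 4.6 N at 0.008, 5.4 N at 0.012. Pressed past about 0.008 the head kicks round counter-clockwise (from above) by itself and stays down when let go; press to 0.010 to 0.012 to be sure.
- estop_twist (a joint): Angle of the red head, rad, growing clockwise seen from above: 0 released, -0.5 latched, stop at +0.5. Turned clockwise to about 0 or a little beyond (about 0.05 N m, 2 to 3 N at a lobe), the latched head pops up by itself; an inner spring brings it back to about 0 when let go.
- reset_button_top (a point): Centre of the top of the blue reset button: a round flat push button of 14 mm radius, top 18 mm above the panel, in a light grey collar of 22 mm radius and 12 mm height. The point moves with the button.
- reset_button (a joint): How far the blue reset button is pushed in, m: 0 out, 0.006 fully in (5 N); it springs back out when let go.
- start_button_top (a point): Centre of the top of the green start button, same size and make as the blue one, 61 mm to its right (console -y). To be left alone.
- start_button (a joint): How far the green start button is pushed in, m: 0 out, 0.006 fully in.
- nozzle_2: Grey steel injector nozzle, 18 mm across, 54 mm tall, loose, standing upright on the console's panel about (49, 8) mm from its centre. Origin: centre of its underside.
- notebook_1: Cream notebook with a wire spine, 210 x 152 x 14 mm, loose, lying at the left of the console. Origin: centre of its underside.
- spanner_c: Small combination spanner, 164 mm long, loose, lying on the notebook. Origin: centre of its underside.
- brass_brush: Wire brush with wooden handle, 22 x 210 x 26 mm, loose, lying at the right of the console. Origin: centre of its underside.
- union_nut_1: Steel union nut, 24 x 27 x 20 mm, loose, lying at the right. Origin: centre of its underside.
- tape_1: Roll of black tape, 58 mm across, 19 mm high, loose, lying at the right. Origin: centre of its underside.

How it is judged (in metres and radians):
On the way, in this order (a step that is already met when the one before it is completed fails the run):
1. the red stop button is pressed in and its head has snapped round into the latch (value of joint estop_press above 0.0068 m and value of joint estop_twist below -0.3 rad), for 0.2 s.
2. the head is twisted clockwise out of the latch and has come back up (value of joint estop_press below 0.002 m and value of joint estop_twist above -0.12 rad), for 0.2 s.
3. the blue reset button is pressed in (value of joint reset_button above 0.004 m), for 0.05 s.
At the end, for the whole second after the job is handed in: The stop button was latched, then released, then the reset pressed (over 4 mm of its 6). At the end the red head is up (within 2 mm) and back at its rest angle (within 0.12 rad), the blue and green buttons are out (within 1.5 mm), and the console stands still within 20 mm of where it stood (all of step 2 and value of joint estop_twist below 0.12 rad and value of joint each of reset_button, start_button below 0.0015 m and distance of console from where it was at the start of the episode below 0.02 m and linear speed of console below 0.01 m/s); the robot touches nothing.
It fails at once if the green start button is pressed (2 mm) (value of joint start_button above 0.002 m).
It fails at once if the console is shoved along the bench (20 mm), lifted (8 mm) or tipped (0.1 rad) (distance of console from where it was at the start of the episode above 0.02 m or height (world z) of console above 0.008 m or angle between console's own z axis and vertical above 0.1 rad).
It fails at once if the controls are struck, squeezed or pushed hard (over 40 N between fingers and console) (contact force between the fingers and console above 40 N).
It fails at once if the red head is taken between the fingers (the grasp point within 22 mm of its axis and less than 9 mm above its top) (horizontal distance between the grasp point and estop_head below 0.022 m and z of the grasp point in the frame of estop_head below 0.009 m).
It fails at once if a thing lying about is moved (25 mm) or the standing nozzle is knocked over (distance of any of nozzle_2, notebook_1, spanner_c, brass_brush, union_nut_1, tape_1 from where it was at the start of the episode above 0.025 m or angle between nozzle_2's own z axis and vertical above 0.4 rad).
It also fails if it takes over 45 s, if anything falls off the work surface, if the arm or the gripper's body presses on something with over 40 N, if the wrist force passes 120 N, or if a joint passes its speed limit or range.

## Working session

There is one attempt and no reset: what is moved stays moved. The work goes in short steps, Python scripts to look and compute and a shell command to move; the robot and the scene stay as the last step left them, time stands still between calls to the robot, and variables do not carry over. Pictures are saved under pics/ and viewed, and the job is handed in when it is done.

```bash
mkdir -p pics
python3 - <<'E'
from plant import bot
import cv2
print(bot.get_obs())
for n in("scene","top"):
    im=bot.capture(n); cv2.imwrite(f"pics/{n}0.png",im[:,:,::-1]); print(bot.camera_params(n))
E
```

```text
{'time': 0.0, 'joint_positions': array([ 1.08401943e+00,  3.42731565e-01,  1.52500577e+00,  7.98570733e-06,
        1.27542574e+00, -1.45990849e-01]), 'dq': array([ 0.00119679, -0.00118317,  0.00100643,  0.00107679, -0.00040813,
        0.00024585]), 'tau': array([ 8.71402572e-04, -4.31242096e+01, -2.44218671e+01,  7.17372377e-02,
        5.61437861e-02, -1.24230228e-04]), 'tool_pos': array([175.24784068, 494.45162572, 226.04431493]), 'tcp_rot': array([-3.14135665e+00,  1.55259705e-03,  1.23000813e+00]), 'contact_force': array([ 0.16161278,  0.1852455 , -0.28106589]), 'moment': array([0.00986287, 0.03266711, 0.0205223 ]), 'grip_width': 91.93049546638332}
{'fx': 453.5766054577996, 'fy': 453.5766054577996, 'cx': 316.9282169270369, 'cy': 201.28669544684962, 'R': array([[ 0.71067471, -0.70315648, -0.02263696],
       [-0.42875598, -0.40738101, -0.80635539],
       [ 0.55777215,  0.58276211, -0.59099793]]), 't': array([-517.9563449 ,  252.28099586, 1237.86452658])}
{'fx': 447.64104651674745, 'fy': 447.64104651674745, 'cx': 323.6804996091354, 'cy': 197.00020565538662, 'R': array([[ 0.02805713, -0.9995793 , -0.00735003],
       [-0.9765957 , -0.02584192, -0.21352524],
       [ 0.21324547,  0.01316891, -0.9769099 ]]), 't': array([-186.97392746,  534.28190088, 1206.07095737])}
```

View pics/scene0.png

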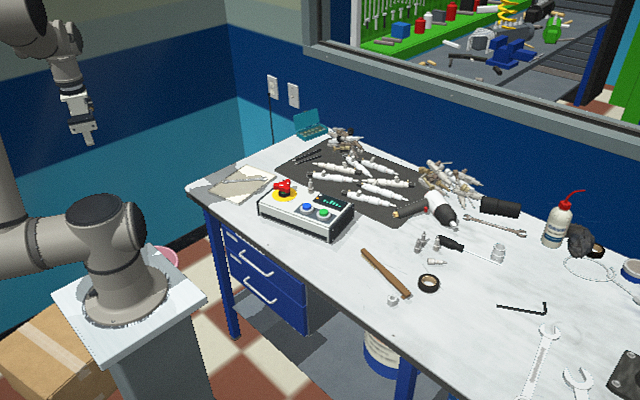

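View pics/top0.png

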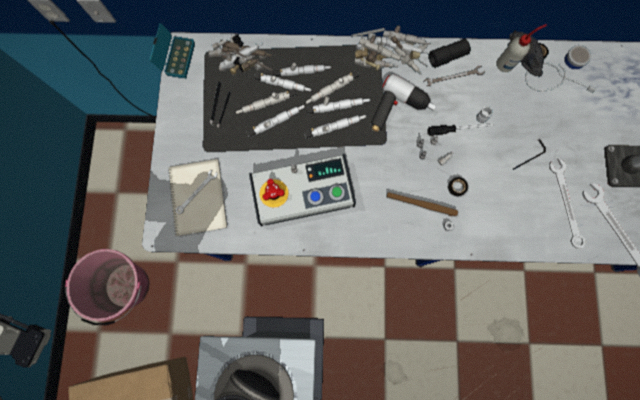

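The top view shows the console at about (302,187), the red head at (273,192), blue at (315,197), green at (337,192) and the nozzle at (295,165). Next I'll measure these positions.

```bash
cat > h.py <<'E'
import numpy as np,cv2
from plant import bot
def ray(n,u,v,z):
    c=bot.camera_params(n);R,t=np.array(c['R']),np.array(c['t'])
    d=R.T@np.array([(u-c['cx'])/c['fx'],(v-c['cy'])/c['fy'],1]);o=-R.T@t
    return o+d*(z-o[2])/d[2]
def pix(n,X):
    c=bot.camera_params(n);p=np.array(c['R'])@np.array(X)+c['t']
    return c['fx']*p[0]/p[2]+c['cx'],c['fy']*p[1]/p[2]+c['cy']
def masks(im):
    h=cv2.cvtColor(im,cv2.COLOR_RGB2HSV);H,S,V=cv2.split(h)
    return dict(red=((H<6)|(H>173))&(S>150)&(V>90),blue=(H>105)&(H<125)&(S>150)&(V>120),green=(H>45)&(H<85)&(S>120)&(V>70),yellow=(H>18)&(H<32)&(S>150)&(V>120))
E
python3 - <<'E'
from h import *
roi={"top":(245,145,360,228),"scene":(250,170,360,245)}
zz=dict(red=112,blue=88,green=88,yellow=72)
for n in roi:
    im=cv2.imread(f"pics/{n}0.png")[:,:,::-1].copy()
    a,b,c,d=roi[n]; sub=im[b:d,a:c]
    for k,m in masks(sub).items():
        N,l,s,ce=cv2.connectedComponentsWithStats(m.astype(np.uint8))
        for i in range(1,N):
            if s[i,4]>15: print(n,k,s[i],ce[i]+[a,b],ray(n,*(ce[i]+[a,b]),zz[k]).round(1))
    cv2.imwrite(f"pics/{n}0z.png",cv2.resize(sub,None,fx=6.5,fy=6.5,interpolation=cv2.INTER_CUBIC)[:,:,::-1])
E
```

```text
top red [ 18  34  21  21 201] [272.1840796  190.60199005] [541.2 -33.2 112. ]
top blue [66 47  9  9 67] [314.91044776 195.91044776] [ 534.8 -148.5   88. ]
top green [73 22 23  9 93] [328.22580645 170.8172043 ] [ 607.4 -183.3   88. ]
top green [88 42  8  9 62] [336.5        191.35483871] [ 549.3 -207.7   88. ]
top yellow [ 15  35  28  27 286] [274.62587413 195.09440559] [537.7 -35.5  72. ]
scene red [ 23   9  17  14 143] [282.8041958  185.91608392] [534.8 -45.2 112. ]
scene blue [52 33  9  7 48] [306.08333333 205.75      ] [ 534.8 -151.5   88. ]
scene green [73 29 18  8 50] [331.54 202.42] [ 601.2 -196.3   88. ]
scene green [69 39  9  7 50] [323.24 211.92] [ 549.1 -211.6   88. ]
scene yellow [ 22  18  25  13 166] [284.13855422 195.27710843] [539.1 -42.8  72. ]
```

View pics/top0z.png

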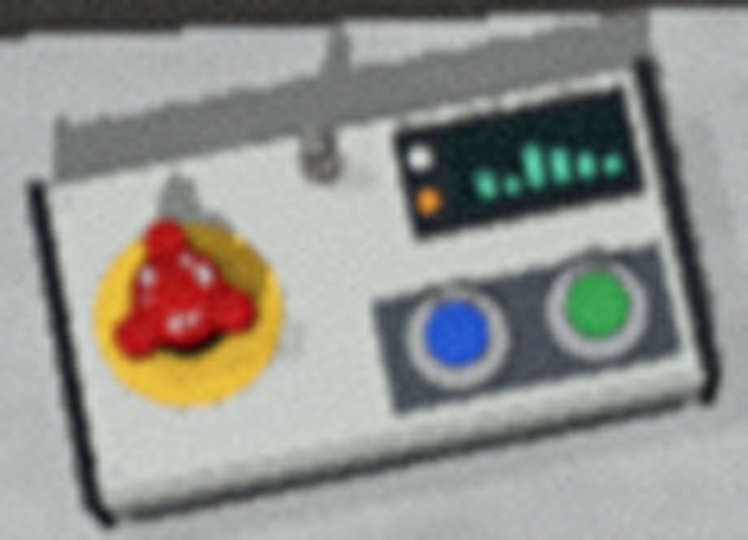

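View pics/scene0z.png

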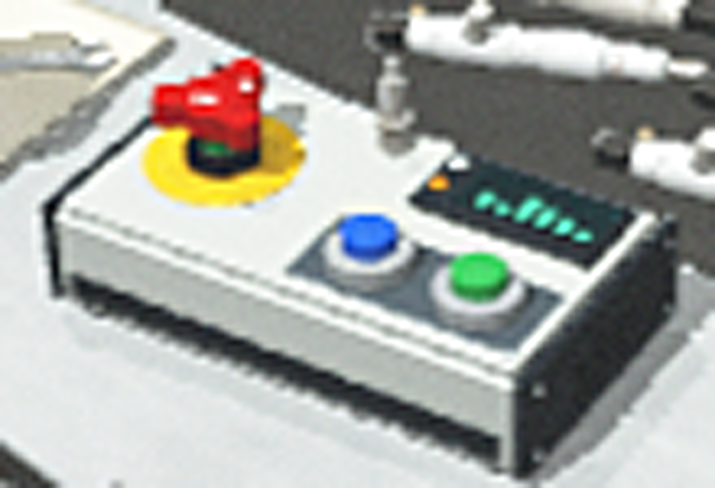

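Run:
```python
from h import *
B=np.array([534.8,-150.]);G=np.array([549.2,-209.6])
d=(B-G)/np.linalg.norm(B-G); y=d; x=np.array([y[1],-y[0]])
print(np.linalg.norm(B-G),"yaw",np.arctan2(x[1],x[0]))
c=B+36*x+111*y; print("head",c, "console",B+36*x+31*y)
for p in [(165,238),(135,335),(238,312)]:
    w=ray("top",p[0]/6.5+245,p[1]/6.5+145,112)[:2]; print(w,np.degrees(np.arctan2(*(w-c)[::-1])),np.linalg.norm(w-c))
for p in [(172,100),(248,75),(243,120)]:
    w=ray("scene",p[0]/6.5+250,p[1]/6.5+170,108)[:2]; print("s",w,np.degrees(np.arctan2(*(w-c)[::-1])),np.linalg.norm(w-c))
# yellow disc ellipse from convex hull
for n,(a,b,cc,d) in {"top":(245,145,360,228),"scene":(250,170,360,245)}.items():
    im=cv2.imread(f"pics/{n}0.png")[:,:,::-1].copy()[b:d,a:cc]
    m=masks(im)['yellow'].astype(np.uint8);k=cv2.findContours(m,0,1)[0];k=max(k,key=cv2.contourArea)
    e=cv2.fitEllipse(cv2.convexHull(k));print(n,"yellow",ray(n,e[0][0]+a,e[0][1]+b,72))
    # panel overlay check
for X in [(*c,116),(*B,88)]: print(pix("top",X),pix("scene",X))
```

```text
61.31492477366341 yaw 0.2370674357739631
head [543.7244177  -33.64986133] console [ 562.51266549 -111.41233136]
[566.14328717 -27.02541988] 16.461623876162193 23.377102744267727
[524.31838969 -16.78286964] 139.00405496208077 25.711657502892127
[535.23400568 -59.09898294] -108.44988396252299 26.828061560662405
s [526.49471279 -23.48256448] 149.45502687960362 20.005915536972495
s [567.1329694  -34.23498024] -1.4318640821747206 23.415863362155864
s [539.06966897 -62.00070265] -99.32385349159699 28.730417488731135
top yellow [543.60953385 -32.10854214  72.        ]
scene yellow [543.63101113 -37.09395875  72.        ]
(np.float64(272.2068248302194), np.float64(189.36212205960794)) (np.float64(282.43018605830434), np.float64(182.3463203936628))
(np.float64(315.441385361434), np.float64(195.94105189776204)) (np.float64(305.7551922130967), np.float64(205.55058493005436))
```

Both views agree on the head centre at about (543.5, -34). Console yaw is about 13.6°, with lobes at 14°, 134° and -106°. Next I travel towards the head with the fingers shutting.

```bash
python3 -m inch '[[[-0.06,0.08,0,0,0,0,1],[-0.14,0.2,0,0,0,0,1],[-0.23,0.32,0,0,0,0,1],[-0.32,0.45,0,0,0,0,1],[-0.41,0.57,0,0,0,0,1],[-0.5,0.7,0,0,0,0,1],[-0.58,0.81,0,0,0,0,1],[-0.64,0.89,0,0,0,0,1],[-0.66,0.92,0,0,0,0,1],[-0.66,0.92,0,0,0,0,1]]]'
python3 -m inch '[[[-0.06,0.08,0,0,0,0,1],[-0.14,0.2,0,0,0,0,1],[-0.23,0.32,0,0,0,0,1],[-0.32,0.45,0,0,0,0,1],[-0.41,0.57,0,0,0,0,1],[-0.5,0.7,0,0,0,0,1],[-0.58,0.81,0,0,0,0,1],[-0.64,0.89,0,0,0,0,1],[-0.66,0.92,0,0,0,0,1],[-0.66,0.92,0,0,0,0,1]]]'
```

```text
time: 1.35
tool_pos: [304.9, 308.5, 226.7]
tcp_rot: [-3.142, -0.0, 1.229]
contact_force: [-0.1, -0.1, -0.2]
grip_width: 0.6
time: 2.6
tool_pos: [433.9, 123.4, 226.6]
tcp_rot: [-3.141, -0.0, 1.23]
contact_force: [-0.2, 0.8, -0.4]
grip_width: 0.4
```

```bash
python3 -m inch '[[[-0.05,0.07,0.03,0,0,0.04,1],[-0.12,0.17,0.08,0,0,0.09,1],[-0.2,0.28,0.14,0,0,0.15,1],[-0.28,0.39,0.2,0,0,0.2,1],[-0.36,0.5,0.26,0,0,0.25,1],[-0.44,0.61,0.32,0,0,0.29,1],[-0.51,0.71,0.38,0,0,0.32,1],[-0.55,0.77,0.42,0,0,0.32,1],[-0.56,0.78,0.43,0,0,0.32,1],[-0.56,0.78,0.43,0,0,0.32,1]]]'
python3 - <<'E'
from h import *
print(bot.get_obs()['tool_pos'],bot.get_obs()['contact_force'])
for n,(a,b,c,d) in {"top":(245,145,360,228),"scene":(250,130,360,245)}.items():
    im=bot.capture(n)[b:d,a:c]
    cv2.imwrite(f"pics/{n}1.png",cv2.resize(im,None,fx=5,fy=5,interpolation=cv2.INTER_CUBIC)[:,:,::-1])
E
```

```text
time: 3.85
tool_pos: [543.4, -34.3, 140.7]
tcp_rot: [-3.141, -0.0, 0.979]
contact_force: [0.1, 0.2, 0.2]
grip_width: 0.3
[543.37849954 -34.29802002 140.7129927 ] [0.06654048 0.22009617 0.22350249]
```

View pics/scene1.png

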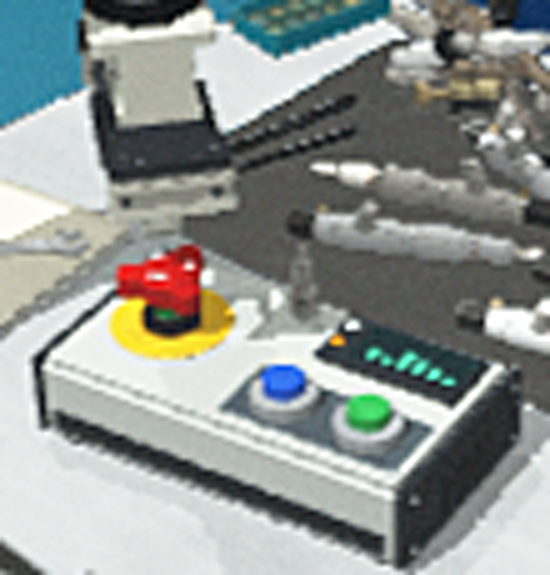

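View pics/top1.png

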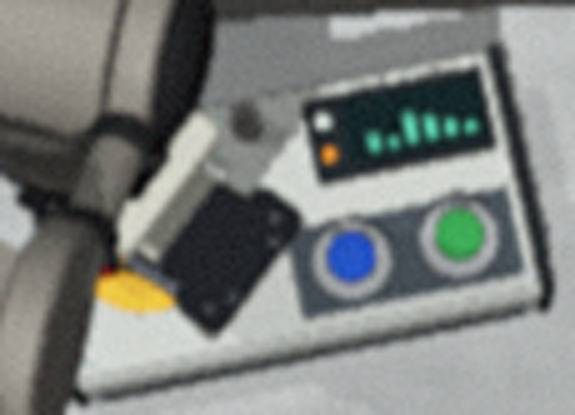

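```bash
python3 -m inch '[[[0,0,0.05,0,0,0,1],[0,0,0.1,0,0,0,1],[0,0,0.115,0,0,0,1],[0,0,0.13,0,0,0,1],[0,0,0.14,0,0,0,1],[0,0,0.15,0,0,0,1],[0,0,0.16,0,0,0,1],[0,0,0.17,0,0,0,1],[0,0,0.178,0,0,0,1],[0,0,0.178,0,0,0,1]]]'
```

```text
time: 5.2
tool_pos: [544.0, -34.8, 105.2]
tcp_rot: [3.141, -0.0, 0.979]
contact_force: [-1.0, -0.4, 4.3]
grip_width: 0.7
```

```bash
python3 -m inch '[[[0,0,-0.0,0,0,0,1],[0,0,-0.04,0,0,0,1],[0,0,-0.1,0,0,0,1],[0,0,-0.18,0,0,0,1],[-0.05,-0.04,-0.2,0,0,0,1],[-0.13,-0.08,-0.2,0,0,0,1],[-0.2,-0.13,-0.2,0,0,0,1],[-0.25,-0.16,-0.2,0,0,0,1],[-0.25,-0.16,-0.2,0,0,0,1],[-0.25,-0.16,-0.2,0,0,0,1]]]'
python3 - <<'E'
from h import *
for n,(a,b,c,d) in {"top":(245,145,360,228),"scene":(250,130,360,245)}.items():
    im=bot.capture(n)[b:d,a:c]
    cv2.imwrite(f"pics/{n}2.png",cv2.resize(im,None,fx=5,fy=5,interpolation=cv2.INTER_CUBIC)[:,:,::-1])
E
```

```text
time: 6.45
tool_pos: [489.5, -58.3, 145.2]
tcp_rot: [3.141, -0.0, 0.979]
contact_force: [-0.7, 0.9, 0.1]
grip_width: 0.3
```

View pics/scene2.png

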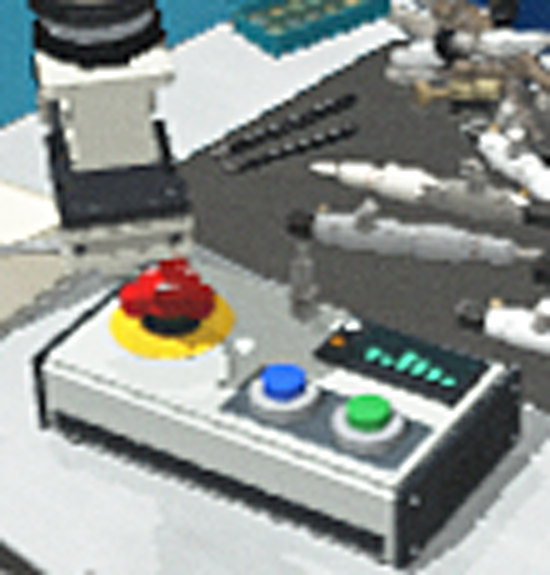

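View pics/top2.png

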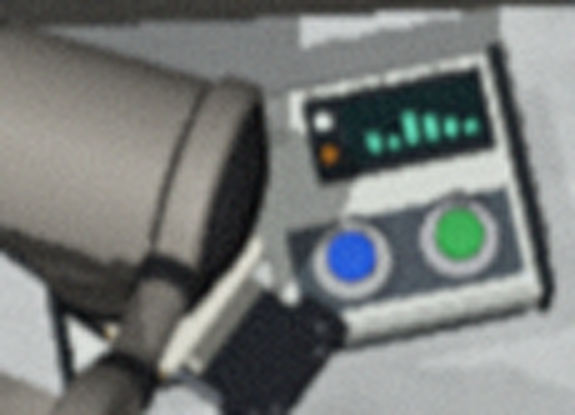

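Scene view: the head at crop (168,290) sits lower and is turned, so it has latched. Next I lower beside the 134° lobe and approach it.

```bash
python3 -m inch '[[[0,0,0.05,0,0,0,1],[0,0,0.12,0,0,0,1],[0,0,0.2,0,0,0,1],[0,0,0.26,0,0,0,1],[0,0,0.28,0,0,0,1],[0.02,0,0.28,0,0,0,1],[0.04,0,0.28,0,0,0,1],[0.06,0,0.28,0,0,0,1],[0.075,0,0.28,0,0,0,1],[0.085,0,0.28,0,0,0,1]]]'
python3 - <<'E'
from h import *
for n,(a,b,c,d) in {"scene":(250,130,360,245)}.items():
    im=bot.capture(n)[b:d,a:c]
    cv2.imwrite(f"pics/{n}3.png",cv2.resize(im,None,fx=5,fy=5,interpolation=cv2.INTER_CUBIC)[:,:,::-1])
print(bot.get_obs()['contact_force'])
E
```

```text
time: 7.8
tool_pos: [498.9, -44.0, 89.2]
tcp_rot: [3.141, -0.0, 0.979]
contact_force: [0.7, 0.6, 0.0]
grip_width: 0.9
[-0.51585013 -0.00404911  0.44689049]
```

View pics/scene3.png

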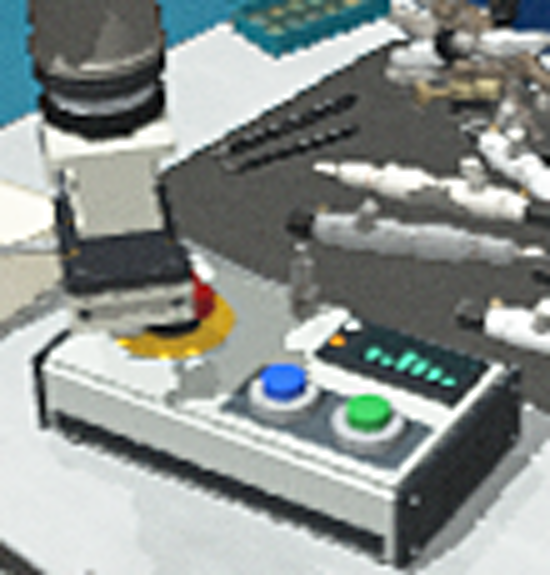

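```bash
python3 -m inch '[[[0.01,0,0,0,0,0,1],[0.02,0,0,0,0,0,1],[0.03,0,0,0,0,0,1],[0.04,0,0,0,0,0,1],[0.05,0,0,0,0,0,1],[0.055,0,0,0,0,0,1],[0.06,0,0,0,0,0,1],[0.065,0,0,0,0,0,1],[0.07,0,0,0,0,0,1],[0.07,0,0,0,0,0,1]]]'
python3 - <<'E'
from h import *
for n,(a,b,c,d) in {"scene":(250,130,360,245)}.items():
    im=bot.capture(n)[b:d,a:c]
    cv2.imwrite(f"pics/{n}4.png",cv2.resize(im,None,fx=5,fy=5,interpolation=cv2.INTER_CUBIC)[:,:,::-1])
print(bot.get_obs()['contact_force'],bot.get_obs()['moment'])
E
```

```text
time: 9.1
tool_pos: [506.6, -32.6, 89.1]
tcp_rot: [3.141, -0.0, 0.979]
contact_force: [-1.5, -2.0, 1.2]
grip_width: 0.2
[-1.77974702 -1.75663114  0.72007704] [-0.30692307  0.20162287 -0.01948883]
```

View pics/scene4.png

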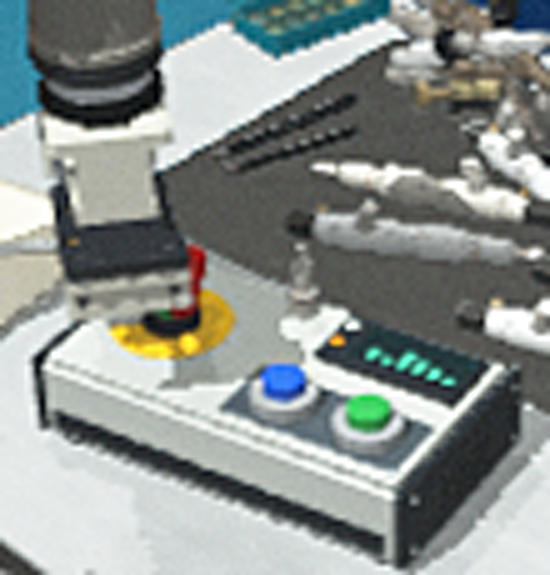

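The lobe is being pushed with about 2.7 N. The head looks higher, with the green stem ring visible at crop (163,315). I'll back off, rise clear and look.

```bash
python3 -m inch '[[[-0.02,0,0,0,0,0,1],[-0.05,0,0,0,0,0,1],[-0.09,0,0,0,0,0,1],[-0.14,0,0,0,0,0,1],[-0.16,0,-0.03,0,0,0,1],[-0.16,0,-0.1,0,0,0,1],[-0.16,0,-0.2,0,0,0,1],[-0.16,0,-0.27,0,0,0,1],[-0.16,0,-0.28,0,0,0,1],[-0.16,0,-0.28,0,0,0,1]]]'
python3 - <<'E'
from h import *
for n,(a,b,c,d) in {"scene":(250,130,360,245)}.items():
    im=bot.capture(n)[b:d,a:c]
    cv2.imwrite(f"pics/{n}5.png",cv2.resize(im,None,fx=5,fy=5,interpolation=cv2.INTER_CUBIC)[:,:,::-1])
    m=masks(im)
    for k in('red','blue','green'):
        N,l,s,ce=cv2.connectedComponentsWithStats(m[k].astype(np.uint8))
        for i in range(1,N):
            if s[i,4]>15: print(k,s[i]+[a,b,0,0,0],ce[i]+[a,b])
E
```

```text
time: 10.4
tool_pos: [488.5, -59.0, 145.0]
tcp_rot: [-3.141, -0.0, 0.979]
contact_force: [0.0, -0.9, -0.8]
grip_width: 0.4
red [273 180  17  13 113] [283.20353982 186.75221239]
blue [302 203   9   7  48] [306.08333333 205.75      ]
green [323 199  18   8  50] [331.58 202.44]
green [319 209   9   7  50] [323.24 211.92]
```

View pics/scene5.png

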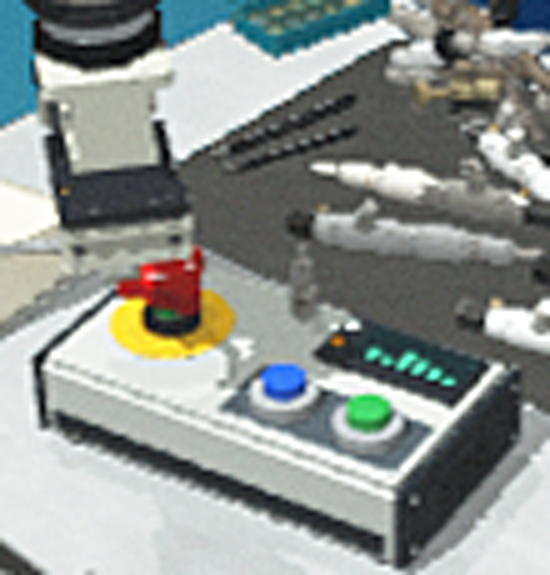

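The red head is back up at its original shape, with the green ring visible, and the blue and green pixels have not changed, so the console has not moved. Next is the reset button.

```bash
python3 -m inch '[[[-0.04,0.07,0,0,0,0,1],[-0.1,0.17,0,0,0,0,1],[-0.16,0.28,0,0,0,0,1],[-0.21,0.38,0,0,0,0,1],[-0.25,0.445,0,0,0,0,1],[-0.25,0.445,0.05,0,0,0,1],[-0.25,0.445,0.12,0,0,0,1],[-0.25,0.445,0.19,0,0,0,1],[-0.25,0.445,0.23,0,0,0,1],[-0.25,0.445,0.23,0,0,0,1]]]'
python3 - <<'E'
from h import *
for n,(a,b,c,d) in {"scene":(250,130,360,245),"top":(245,145,360,228)}.items():
    im=bot.capture(n)[b:d,a:c]
    cv2.imwrite(f"pics/{n}6.png",cv2.resize(im,None,fx=5,fy=5,interpolation=cv2.INTER_CUBIC)[:,:,::-1])
E
```

```text
time: 11.7
tool_pos: [534.2, -149.8, 98.3]
tcp_rot: [-3.14, 0.0, 0.979]
contact_force: [-1.1, -0.3, -0.1]
grip_width: 0.2
```

View pics/scene6.png

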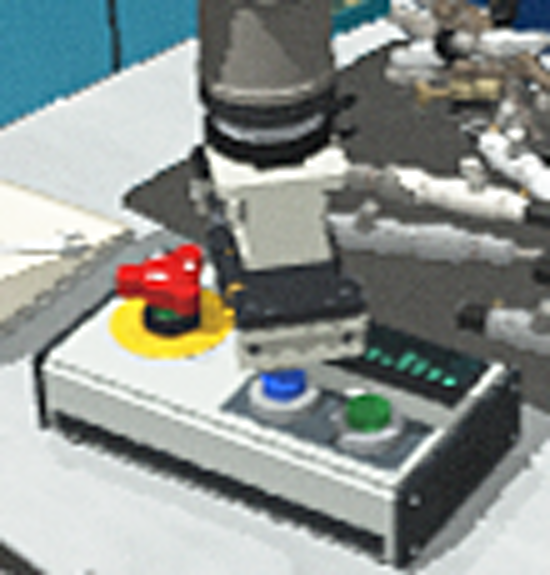

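Run:
```python
from h import *
o=bot.get_obs();p=o['tool_pos']
f=lambda X:((np.array(pix("scene",X))-[250,130])*5).round()
y=np.array([.83,-.558,0]);x=np.array([.558,.83,0])
print(f(p),[f(p+s*19*x+t*9.5*y) for s in(-1,1) for t in(-1,1)])
print(f(p+[0,0,66]),[f(p+[0,0,66]+t*37.5*y+s*95*x) for s in(-1,1) for t in(-1,1)])
```

```text
[278. 363.] [array([268., 383.]), array([299., 379.]), array([258., 347.]), array([288., 343.])]
[274. 274.] [array([236., 375.]), array([368., 358.]), array([190., 198.]), array([308., 184.])]
```

View pics/top6.png

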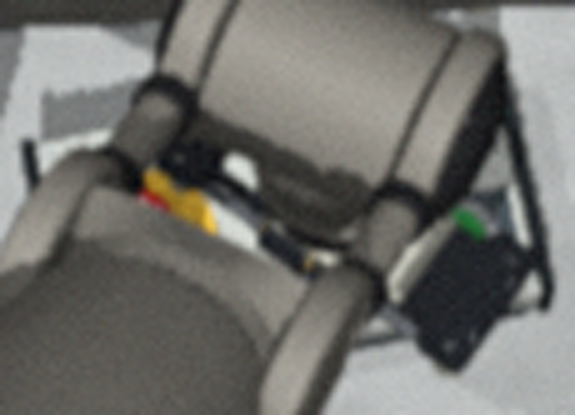

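```bash
python3 -m inch '[[[0,0,0.02,0,0,0,1],[0,0,0.04,0,0,0,1],[0,0,0.05,0,0,0,1],[0,0,0.057,0,0,0,1],[0,0,0.064,0,0,0,1],[0,0,0.07,0,0,0,1],[0,0,0.076,0,0,0,1],[0,0,0.081,0,0,0,1],[0,0,0.081,0,0,0,1],[0,0,0.081,0,0,0,1]]]'
```

```text
time: 13.05
tool_pos: [535.0, -150.4, 85.8]
tcp_rot: [3.139, -0.0, 0.979]
contact_force: [-5.8, 2.2, 24.5]
grip_width: 0.6
```

Run:
```python
from h import *
o=bot.get_obs();print(o['tool_pos'],o['contact_force'],o['moment'],o['tcp_rot'])
for n,(a,b,c,d) in {"scene":(250,130,360,245)}.items():
    im=bot.capture(n)[b:d,a:c]
    cv2.imwrite(f"pics/{n}7.png",cv2.resize(im,None,fx=5,fy=5,interpolation=cv2.INTER_CUBIC)[:,:,::-1])
o=bot.get_obs();print(o['tool_pos'],o['contact_force'],o['moment'],o['joint_positions'],o['tau'])
```

```text
[ 534.96309369 -150.43945134   85.83167404] [-5.78301048  2.17174879 24.52809369] [0.39242951 1.28606082 0.00668878] [ 3.13919777e+00 -3.72329281e-04  9.78895674e-01]
[ 534.96392642 -150.4540491    85.82904463] [-6.66509489  1.99221068 25.18839835] [ 0.44369624  1.25724951 -0.02881003] [-4.12027739e-01  5.44162562e-01  1.62440481e+00 -1.01396135e-04
  9.70571631e-01 -1.39082750e+00] [-3.89400898e-01 -3.63246667e+01 -1.71797222e+01  6.27740496e-02
 -2.26941235e+00 -4.27300965e-04]
```

View pics/scene7.png

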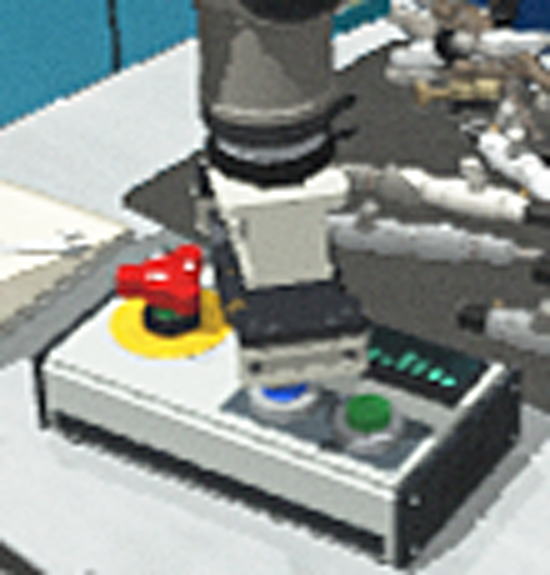

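Force is 25 N at TCP z 85.8, higher than expected for a 5 N button. I'll compare images before doing anything more.

Run:
```python
from h import *
for k in (5,6,7):
    im=cv2.resize(cv2.imread(f"pics/scene{k}.png"),(110,115),interpolation=cv2.INTER_AREA)[:,:,::-1].copy()
    m=masks(im)
    for c in('red','blue','green','yellow'):
        N,l,s,ce=cv2.connectedComponentsWithStats(m[c].astype(np.uint8))
        for i in range(1,N):
            if s[i,4]>10: print(k,c,s[i],ce[i].round(2))
a=cv2.imread("pics/scene6.png")[330:480,200:450];b=cv2.imread("pics/scene7.png")[330:480,200:450]
cv2.imwrite("pics/cmp.png",cv2.resize(np.vstack([a,b]),None,fx=2,fy=2))
```

```text
5 red [ 23  50  17  13 112] [33.22 56.78]
5 blue [52 73  9  7 49] [56.16 75.78]
5 green [73 69 18  8 51] [81.71 72.49]
5 green [69 79  9  7 50] [73.24 81.92]
5 yellow [ 22  58  25  13 162] [34.03 65.27]
6 red [ 23  49  17  14 144] [32.71 55.78]
6 blue [52 74  9  6 39] [56.46 76.36]
6 green [73 69 18  8 43] [81.26 72.49]
6 green [70 79  8  7 48] [73.38 82.02]
6 yellow [ 22  58  25  13 164] [34.08 65.25]
7 red [ 23  49  17  14 146] [32.77 55.77]
7 blue [53 77  8  3 14] [56.5  78.21]
7 green [74 69 12  6 32] [79.62 71.62]
7 green [85 73  6  4 13] [87.69 74.85]
7 green [70 79  8  7 48] [73.38 81.9 ]
7 yellow [ 22  58  24  13 156] [33.48 65.4 ]
```

View pics/cmp.png

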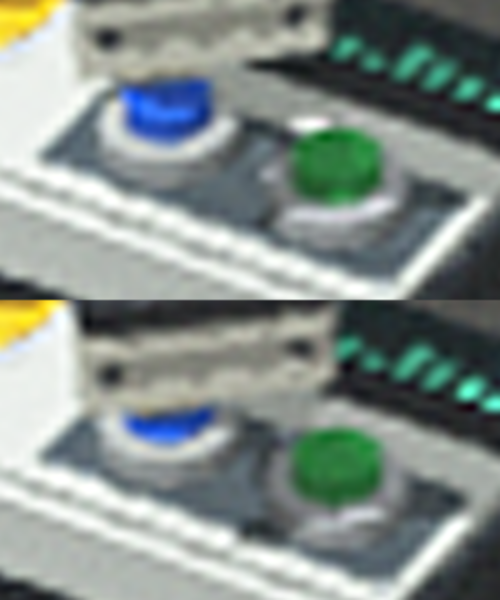

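```bash
python3 -m inch '[[[0,0,-0.005,0,0,0,1],[0,0,-0.01,0,0,0,1],[0,0,-0.01,0,0,0,1],[0,0,-0.01,0,0,0,1],[0,0,-0.01,0,0,0,1],[0,0,-0.01,0,0,0,1],[0,0,-0.01,0,0,0,1],[0,0,-0.01,0,0,0,1],[0,0,-0.01,0,0,0,1],[0,0,-0.01,0,0,0,1]]]'; python3 -c "
from h import *
o=bot.get_obs();print(o['tool_pos'],o['contact_force'],o['moment'])"
```

```text
time: 14.35
tool_pos: [534.9, -150.4, 86.1]
tcp_rot: [3.14, -0.0, 0.979]
contact_force: [-2.3, 1.3, 12.2]
grip_width: 0.5
[ 534.87518629 -150.41903181   86.1413754 ] [-2.2857715   1.30561456 12.16248592] [0.18747567 0.45380007 0.06744591]
```

```bash
python3 -m inch '[[[0,0,-0.005,0,0,0,1],[0,0,-0.01,0,0,0,1],[0,0,-0.015,0,0,0,1],[0,0,-0.015,0,0,0,1],[0,0,-0.015,0,0,0,1],[0,0,-0.015,0,0,0,1],[0,0,-0.015,0,0,0,1],[0,0,-0.015,0,0,0,1],[0,0,-0.015,0,0,0,1],[0,0,-0.015,0,0,0,1]]]'; python3 -c "
from h import *
o=bot.get_obs();print(o['tool_pos'],o['contact_force'],o['moment'])
im=bot.capture('scene')[130:245,250:360];cv2.imwrite('pics/scene8.png',cv2.resize(im,None,fx=5,fy=5,interpolation=cv2.INTER_CUBIC)[:,:,::-1])
a=cv2.imread('pics/scene8.png')[330:480,200:450];b=cv2.imread('pics/scene7.png')[330:480,200:450]
cv2.imwrite('pics/cmp2.png',cv2.resize(np.vstack([a,b]),None,fx=2,fy=2))"
```

```text
time: 15.6
tool_pos: [534.7, -150.4, 88.0]
tcp_rot: [3.141, -0.0, 0.979]
contact_force: [1.9, 0.1, 4.3]
grip_width: 0.1
[ 534.74879694 -150.36039073   87.96299987] [1.94705363 0.05606188 4.32433938] [-0.13203484 -0.41725814  0.00826903]
```

View pics/cmp2.png

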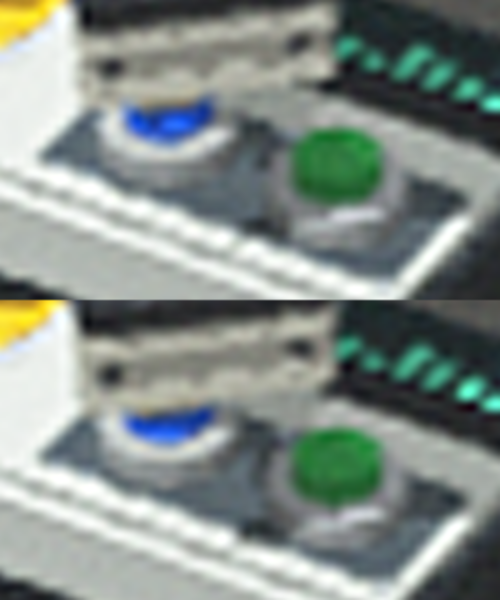

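```bash
python3 -m inch '[[[0,0,-0.005,0,0,0,1],[0,0,-0.01,0,0,0,1],[0,0,-0.01,0,0,0,1],[0,0,-0.01,0,0,0,1],[0,0,-0.01,0,0,0,1],[0,0,-0.01,0,0,0,1],[0,0,-0.01,0,0,0,1],[0,0,-0.01,0,0,0,1],[0,0,-0.01,0,0,0,1],[0,0,-0.01,0,0,0,1]]]'; python3 -c "
from h import *
for i in range(4):
  o=bot.get_obs();print(o['tool_pos'],o['contact_force'],o['moment']);bot.capture('top')"
python3 -m inch '[[[0,0,-0.005,0,0,0,1],[0,0,-0.015,0,0,0,1],[0,0,-0.025,0,0,0,1],[0,0,-0.03,0,0,0,1],[0,0,-0.03,0,0,0,1],[0,0,-0.03,0,0,0,1],[0,0,-0.03,0,0,0,1],[0,0,-0.03,0,0,0,1],[0,0,-0.03,0,0,0,1],[0,0,-0.03,0,0,0,1]]]'; python3 -c "
from h import *
for i in range(4):
  o=bot.get_obs();print(o['tool_pos'],o['contact_force'],o['moment']);bot.capture('top')"
```

```text
time: 16.9
tool_pos: [534.5, -150.3, 89.9]
tcp_rot: [-3.141, -0.0, 0.979]
contact_force: [1.7, -0.6, 3.5]
grip_width: 0.3
[ 534.48498197 -150.30669931   89.85892597] [ 1.69260812 -0.61792623  3.50538711] [-0.18119432 -0.22656634  0.00648726]
[ 534.52365545 -150.28042099   89.87734707] [ 1.75503996 -1.05682999  2.83704558] [-0.11879323 -0.20053469  0.01166624]
[ 534.5029091  -150.26997125   89.88417687] [ 1.26700764 -0.20332659  3.24741063] [-0.16054443 -0.24197101 -0.05431056]
[ 534.53266511 -150.26086476   89.89869483] [ 1.10039718 -0.82702193  3.07207437] [-0.17264311 -0.23281605  0.03131143]
time: 18.35
tool_pos: [534.6, -150.3, 95.9]
tcp_rot: [3.142, -0.0, 0.979]
contact_force: [0.4, 0.3, 0.8]
grip_width: 0.4
[ 534.60143157 -150.32452363   95.91437796] [0.43133186 0.29680744 0.79280613] [0.01903359 0.01958966 0.04759679]
[ 534.59171598 -150.29137838   95.89723759] [-0.17706675  0.23129896  0.15810898] [-0.04852868 -0.00790622 -0.0506913 ]
[ 534.5893776  -150.28265199   95.87736051] [ 0.98211174  0.34008872 -0.18664711] [0.02306999 0.02982411 0.01964051]
[ 534.57881359 -150.27779054   95.92268771] [-0.64962801 -0.48351752  0.05401514] [-0.01353979  0.00590638  0.0190422 ]
```

Spring force falls from about 4.3 N at z 88 to 3 N at 90 and to 0 above about 92. So the button was fully in, against its stop, at z 86. Next I retreat and check everything.

```bash
python3 -m inch '[[[0,0,-0.1,0,0,0,1],[0,0,-0.25,0,0,0,1],[0,0,-0.4,0,0,0,1],[0.05,-0.1,-0.5,0,0,0,1],[0.15,-0.25,-0.5,0,0,0,1],[0.27,-0.45,-0.5,0,0,0,1],[0.39,-0.65,-0.5,0,0,0,1],[0.5,-0.82,-0.5,0,0,0,1],[0.55,-0.9,-0.5,0,0,0,1],[0.55,-0.9,-0.5,0,0,0,1]]]'
python3 -m inch '[[[0.05,-0.03,0,0,0,0,1],[0.15,-0.08,0,0,0,0,1],[0.3,-0.12,0,0,0,0,1],[0.45,-0.16,0,0,0,0,1],[0.6,-0.2,0,0,0,0,1],[0.75,-0.25,0,0,0,0,1],[0.87,-0.3,0,0,0,0,1],[0.9,-0.3,0,0,0,0,1],[0.9,-0.3,0,0,0,0,1],[0.9,-0.3,0,0,0,0,1]]]'
python3 - <<'E'
from h import *
for n,(a,b,c,d) in {"scene":(250,170,360,245),"top":(245,145,360,228)}.items():
    im=bot.capture(n);cv2.imwrite(f"pics/{n}9.png",im[:,:,::-1])
    o=cv2.imread(f"pics/{n}0.png")[:,:,::-1].copy()
    for q in(o,im):
        m=masks(q[b:d,a:c])
        for k in('red','blue','green','yellow'):
            N,l,s,ce=cv2.connectedComponentsWithStats(m[k].astype(np.uint8));i=1+s[1:,4].argmax();print(n,k,s[i],ce[i].round(2))
    cv2.imwrite(f"pics/{n}9c.png",cv2.resize(np.vstack([o[b:d,a:c],im[b:d,a:c]]),None,fx=3.6,fy=3.6,interpolation=cv2.INTER_CUBIC)[:,:,::-1])
E
```

```text
time: 19.8
tool_pos: [446.6, 41.9, 196.1]
tcp_rot: [3.141, -0.0, 0.981]
contact_force: [0.0, -0.5, 1.0]
grip_width: 0.9
time: 21.05
tool_pos: [497.4, 223.3, 195.8]
tcp_rot: [-3.142, 0.0, 0.977]
contact_force: [-0.7, 0.4, -0.2]
grip_width: 0.3
scene red [ 23   9  17  14 143] [32.8  15.92]
scene blue [52 33  9  7 48] [56.08 35.75]
scene green [73 29 18  8 50] [81.54 32.42]
scene yellow [ 22  18  25  13 166] [34.14 25.28]
scene red [ 23   9  17  14 146] [32.72 15.86]
scene blue [52 33  9  7 48] [56.08 35.75]
scene green [73 29 18  8 50] [81.52 32.4 ]
scene yellow [ 22  18  25  13 163] [34.12 25.24]
top red [ 18  34  21  21 201] [27.18 45.6 ]
top blue [66 47  9  9 67] [69.91 50.91]
top green [73 22 23  9 93] [83.23 25.82]
top yellow [ 15  35  28  27 286] [29.63 50.09]
top red [ 18  34  21  21 203] [27.18 45.57]
top blue [66 47  9  9 66] [69.85 50.94]
top green [73 22 23  9 99] [83.44 25.69]
top yellow [ 15  35  28  27 284] [29.77 50.21]
```

View pics/scene9c.png

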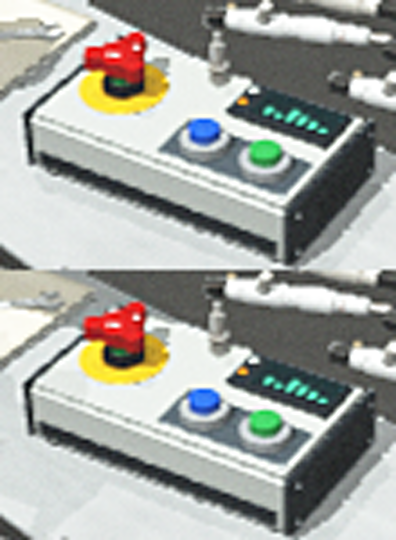

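View pics/top9c.png

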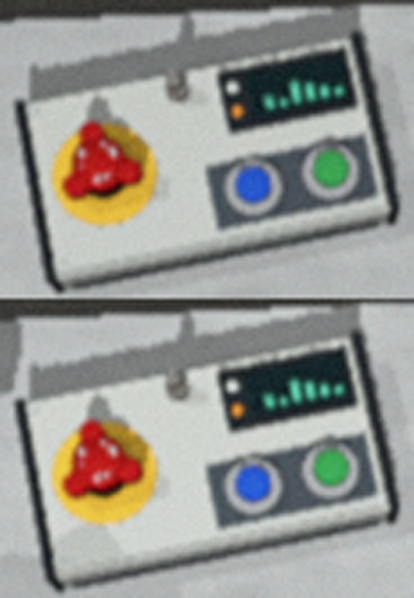

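```bash
python3 -c "
from plant import bot
print(bot.get_obs()['contact_force']); print(bot.close_job())"
```

```text
[-0.35337374  0.4419921  -0.62987267]
the job is handed in; nothing more can be done
None
```

I did the stop check in order with the fingers shut and handed it in at about 21 s of the 45 s allowed; no verdict came back.

1. **Stop button pressed:** I pushed the red head straight in, with about 4 N measured. The picture afterwards showed it lower and turned, so it had latched.
2. **Stop button released:** I pushed one lobe clockwise, with about 2.7 N measured, and the head came back up.
3. **Reset pressed:** I pressed the blue button to its stop and let it come back out.

**Last checks:** in both cameras the red, blue and green parts, the console and the nozzle sit where they did at the start, to within a fraction of a pixel. The arm was clear, with no contact force beyond noise. I did not measure the things lying about in the last pictures; the arm never came near them.

**What disagreed:**
- **Reset force:** the reset press reached about 25 N, more than the 5 N it needs, though under the 40 N limit.
- **Contact height:** the fingers met the blue button about 4 mm higher than I had worked out, so I pressed on after it had bottomed. The readings on the way back (4.3 N at tool height 88 mm, about 3 N at 90 mm, none at 96 mm) fit the full 6 mm of travel. I did not find the cause of the offset.

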